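# Find and press home the proud rosette on a relief panel

## Task

One of the six wooden rosettes on the relief panel stands proud. Take the spring probe from its block, feel the rosettes with light touches to find the high one, and press that one fully home with the probe, without bruising the others or ramming the probe's plunger to its stop. Then stand the probe back in its block and leave everything else on the bench alone.

Things in the scene. Friction and masses are not known exactly. Their poses are not given: they have to be found in the camera images.
- panel: plywood relief panel fixed to the bench, 170 (x) x 220 (y) mm, origin under its centre, face at z = 20 mm, dark border strip 4 mm higher. Six alike wooden rosettes, 30 mm across (37 over petals), flat-topped, centred in its frame at x = -34 or +34 and y = -64, 0 or +64 mm. Five are glued, tops at z = 26 mm. A push of the probe over 9 N on the panel or these five bruises them
- face (a point): centre of the panel's face, 20 mm above its underside, axes as the panel's. The sixth rosette, at a place that changes and is not given, stands proud: its top is 10 to 11 mm above the face at the start and 7 mm when home, the glued ones' 6 mm
- loose (a joint): how far the proud rosette is pushed in (m), wherever it is: 0 to 0.0008 at the start, 0.004 fully home on its stop, its top then 1 mm above its neighbours'. It slides straight down against about 14 N of friction, more at speed (0.15 N per mm/s); a touch below 12 N does not move it, and it stays where left
- probe: hand probe, loose, 0.13 to 0.25 kg, upright in the tool block. Origin on its axis at the underside of its steel flange (40 mm across, 6 thick). z up: square dark wood grip 26 x 26 mm from z = 6 to 66 mm, sides along x and y; below, a 16 mm round barrel to z = -45 mm, then the spring plunger with a round tip (10 mm across), lowest at z = -63 mm
- plunger (a joint): how far the probe's spring plunger is pushed in (m): 0 free, 0.020 at its stop. It takes 1.2 N to start and then 1.2 N per mm, so it reads the pressing force: 9 N at 6.5 mm, 14 N at 10.7 mm, 18 N at 14 mm. Beyond 18 mm (about 23 N) is too hard
- tip (a point): the lowest point of the plunger's tip
- stand: wooden tool block fixed to the bench, 70 x 70 x 80 mm high, origin under its centre, with a 26 mm round hole straight down through its middle. The probe hangs in the hole, its flange resting on the top, so that the probe's origin is 80 mm above the block's
- paint_jar: loose paint jar, 56 mm across, 70 mm high, near the tool block; origin under its centre; leave alone
- screwdriver: loose screwdriver lying on the bench at the panel's near (-x) side; leave alone
- offcut: loose wood offcut 35 x 90 x 18 mm lying at the panel's far (+x) side; leave alone
- tin: loose tin, 66 mm across, 75 mm high; leave alone
- brush_cup: loose white cup, 72 mm across, 85 mm high; leave alone
- hammer: loose hammer lying on the bench; leave alone
- tape: loose roll of tape, 90 mm across, 25 mm high; leave alone
There are look-alikes about, which are no part of the job. Leave any orange look-alike of the probe alone.

How it is judged:
By the outcome, as a careful person would: the job done as asked, in the order asked, and still so for the second after the job is handed in, with the robot touching nothing.
It also fails if it takes over 69 s, if anything falls off the work surface, if the arm or the gripper's body presses on something with over 40 N, if the wrist force passes 120 N, or if a joint passes its speed limit or range.

## Robot

A 6-joint arm with a two-finger parallel gripper is mounted at the origin on the work surface. World frame = base frame: x ahead of the robot, y to its left, z up, the work surface at z = 0. Lengths are in mm, angles in rad, forces in N, time in s.
With the tool pointing down it reaches from about 300 to 950 mm from the base axis. Payload 3.1 kg.
Tool frame: the origin (TCP) lies on the centre line of the jaws, within the pads' length; the fingertips stand 22 mm ahead of it and the grasp point (between the pads) lies 3 mm ahead of it; z points along the fingers, y is the line along which they close (so a half turn about z gives the same grasp; the last joint's range is limited). The gripper opens to 85 mm and grips with 20 to 120 N. Pads are 22 mm wide; open, the fingers measure 114 mm over their backs; the gripper's body (76 mm by 85 mm) begins 54 mm behind the grasp point. The pads swing forward as they close: fully open they stand 13 mm farther back than shut.
Start: joints at [-1.314, 0.308, 1.634, -0, 1.2, -0.07], TCP at [200.607, -591.937, 253.272] pointing down, gripper open.
Joint ranges: [-3.06, 3.06], [-0.79, 1.96], [0.05, 2.63], [-1.19, 4.34], [0.05, 2.64], [-2.94, 2.94]. Speed limits (rad/s): [2.79, 2.79, 3.14, 3.14, 3.14, 3.14].

## Interface

Orientations are given as [roll, pitch, yaw] about the fixed x, y, z axes, in that order (R = Rz(yaw) Ry(pitch) Rx(roll)).
In Python, from bench import env gives the robot as it stands.
- The arm moves only by the tool step_arm, never from a script. Its arguments are lists of equal length, an entry for each row: "travel": the shift along the world's x, y, z in mm, a list of three; "dr": the turn, a rotation vector about the world's x, y, z in rad, a list of three; "hand": the opening, from -1 (shut) to 1 (fully open). In form: {"travel": [[tx, ty, tz], ...], "dr": [[wx, wy, wz], ...], "hand": [hand, ...]}. A call has 1 to 10 rows; each row shifts and turns the commanded pose from where the row before left it; what a row does not reach is not made up. A row lasts 1/8 s, in which the tool goes at most 62.5 mm and 10.7 degrees, less where a joint would pass 70% of its speed; a pose out of reach is approached as far as the arm can. A call with a gripper value outside its range is refused whole. The fingers move at their own pace and stop on an object; "force" is the grip in N (left out, the last holds). Time passes only in rows, so rows that do not move let the fingers close. It gives the time, the measured TCP pose, the force, the opening and the grip force at its end, in the units of the state.
- env.get_obs(): the state, without advancing time (a new reading comes with each control period).
- env.read_camera(name): name is "side" or "top" or "wrist"; returns a dict with "frame" (420x560x3 uint8, red, green, blue), "K" (3x3 intrinsics, pixels), "R" (3x3) and "t" (3): a world point X has camera coordinates R X + t; the wrist camera has in their place "T_tool_cam" (4x4, takes a point from camera to tool coordinates, whose origin is the TCP and whose axes are the flange's). Camera axes: x right, y down, z forward; pixel columns grow to the right and rows downward; lengths in mm; the calibration is good to about 2 mm. The wrist camera is an equidistant fisheye: a pixel r from the principal point sees the ray r / f radians off the axis. A picture is of the moment at which its call begins: read the wrist's pose just before it. There is no depth.
- env.close_job(): hands the job in; it is judged then, once.
Trained networks look in the newest picture that a camera, given by its name, has taken for a name from the list of things; names that differ only in an ending like _2 or _b are one class to them, and where a whole thing is asked for, a point or a joint stands for the part that bears it (a point fixed in the world has none). Each returns a list of dicts, best first, with "conf" (0 to 1); they miss things now and then, are a little off and sometimes report something else, mostly with a low value. They report only what shows in the picture. A call takes as long as a camera call. They do not tell look-alikes from the thing itself.
- env.boxes_of(label, camera): "box" ([left, top, right, bottom] in pixels, round what is visible of it).
- env.silhouettes(label, camera): "region" (420x560 bool, what is visible of it) and "box" ([left, top, right, bottom] in pixels, round what is visible of it).
- env.mark_of(label, camera): "position" ([column, row] in pixels: a listed point, or the origin of a listed thing).
The state is a dict: "time": time; "joint_positions": joint angles; "qd": joint speeds; "effort": joint torques, N m; "ee_pos": TCP position; "tcp_rot": TCP orientation; "contact_force": force on the tool from outside, world axes, zero at the start; "wrist_torque": the same for the moment, N m; "width": opening from 0.0 (shut) to 1.0 (fully open); "grip_force": force on a finger pad.
Only numpy, scipy, OpenCV 4.12 (cv2) and the standard library are available. Lean on these libraries where they do the work, as an engineer would, in place of code of your own. Each camera call takes 0.05 s, during which the arm holds its last target. There are 200 camera calls.

## Working session

There is one attempt and no reset: what is moved stays moved. The work goes in short steps, Python scripts to look and compute and a tool call to move; the robot and the scene stay as the last step left them, time stands still between calls to the robot, and variables do not carry over. Pictures are saved under pics/ and viewed, at most 10 in all, crops included, and the job is handed in when it is done.

Besides the shell and the picture viewer there is one more tool, called after ">>>" by a JSON object that holds its "op" and its "data", one argument or row to a line. step_arm: Moves the arm, as the interface text tells. Its arguments: {"type":"object","properties":{"travel":{"type":"array"},"dr":{"type":"array"},"hand":{"type":"array"},"force":{"type":"number"}},"required":["travel","dr","hand"]}

```bash
mkdir -p pics; ls
cat > h.py <<'E'
import numpy as np, cv2
from bench import env
def cam(n):
    c=env.read_camera(n); return c
def save(c,f): cv2.imwrite('pics/'+f,c['frame'][:,:,::-1])
def ray(c,uv):
    K=np.array(c['K']);R=np.array(c['R']);t=np.array(c['t'])
    d=R.T@np.linalg.solve(K,[uv[0],uv[1],1.]); o=-R.T@t
    return o,d
def atz(c,uv,z):
    o,d=ray(c,uv); return o+d*(z-o[2])/d[2]
def proj(c,X):
    p=np.array(c['K'])@(np.array(c['R'])@np.array(X)+np.array(c['t'])); return p[:2]/p[2]
E
python3 - <<'E'
from h import *
cs={n:cam(n) for n in('top','side')}
im=np.hstack([cs['top']['frame'],cs['side']['frame']])
for n in cs: save(cs[n],n+'0.png'); print(n,cs[n]['K'],-np.array(cs[n]['R']).T@cs[n]['t'])
print(env.get_obs())
for n in cs:
  for l in['panel','face','probe','tip','stand','loose','paint_jar']:
    print(n,l,[(np.round(d['position']),round(d['conf'],2)) for d in env.mark_of(l,n)],[(np.round(d['box']),round(d['conf'],2)) for d in env.boxes_of(l,n)])
E
```

```text
pics
top [[422.27238298   0.         272.67709066]
 [  0.         422.27238298 214.27061988]
 [  0.           0.           1.        ]] [ 514.40790169   21.53449429 1097.32460034]
side [[380.96511472   0.         274.84208984]
 [  0.         380.96511472 210.03686538]
 [  0.           0.           1.        ]] [ 492.42752316 -720.72379891  763.2933342 ]
{'time': 0.1, 'joint_positions': array([-1.31370178e+00,  3.08914055e-01,  1.63509117e+00,  1.00142007e-05,
        1.19970621e+00, -6.97119320e-02]), 'qd': array([-0.00263918, -0.00161943, -0.00428838,  0.00050196, -0.00048487,
       -0.00072848]), 'effort': array([-8.43115176e-04, -4.16408336e+01, -2.77644682e+01, -1.70640269e-04,
        4.01626574e-03, -2.34627481e-05]), 'ee_pos': array([ 200.42457885, -591.23548448,  252.14908423]), 'tcp_rot': array([-3.13947967e+00, -1.56886967e-04,  3.26802673e-01]), 'contact_force': array([-0.92626708,  0.34526046, -0.52535542]), 'wrist_torque': array([ 0.0175874 , -0.00034729, -0.01596349]), 'grip_force': 0.0, 'width': 1.0027807731039566}
top panel [(array([130., 173.]), 0.65), (array([362., 209.]), 0.6)] [(array([310., 167., 411., 252.]), 0.76), (array([112., 154., 145., 186.]), 0.43)]
top face [(array([363., 208.]), 0.95)] [(array([311., 162., 412., 254.]), 0.67)]
top probe [(array([156., 226.]), 0.78), (array([190., 270.]), 0.77), (array([193., 217.]), 0.48)] [(array([184., 258., 201., 278.]), 0.63), (array([144., 219., 162., 237.]), 0.52), (array([186., 210., 202., 224.]), 0.51)]
top tip [] [(array([398., 148., 438., 180.]), 0.52)]
top stand [(array([201., 218.]), 0.73)] [(array([178., 201., 217., 239.]), 0.64)]Traceback (most recent call last):
  File "<stdin>", line 8, in <module>
ValueError: it knows: brush_cup, face, hammer, offcut, paint_jar, panel, probe, screwdriver, stand, tape, tin, tip
```

View pics/top0.png

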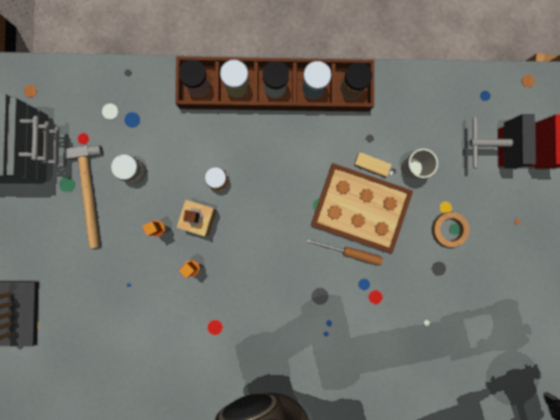

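View pics/side0.png

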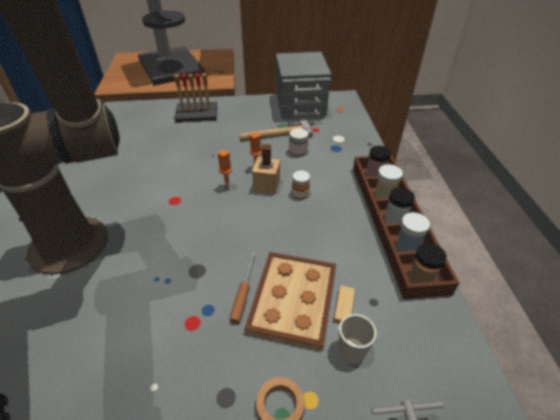

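The top view shows the real probe (dark grip) in the block at about (195,217). Two orange look-alikes stand at (153,229) and (190,270), the jar is at (215,178), and the panel is at about (362,208), tilted. In the side view the block is at (266,175) and the panel at (292,300).

Run:
```python
from h import *
c=cam('top'); s=cam('side')
def rect(l,z,i=0,c=c,n='top'):
    for d in env.silhouettes(l,n):
        m=d['region'].astype(np.uint8)
        cn=max(cv2.findContours(m,0,2)[0],key=cv2.contourArea)[:,0]
        P=np.array([atz(c,p,z)[:2] for p in cn],np.float32)
        r=cv2.minAreaRect(P); print(n,l,np.round(d['box']),round(d['conf'],2),[np.round(x,1) for x in r])
rect('panel',24);rect('stand',80);rect('probe',140);rect('paint_jar',70)
for n,cc in(('top',c),('side',s)):
  for l,z in(('face',20),('stand',0),('probe',80),('paint_jar',0)):
    for d in env.mark_of(l,n): print(n,l,round(d['conf'],2),np.round(d['position']),np.round(atz(cc,d['position'],z)))
```

```text
top panel [310. 165. 409. 254.] 0.63 [array([ 574. , -222.6]), array([222.7, 173.7]), np.float64(71.9)]
top panel [400. 146. 438. 178.] 0.45 [array([ 689.6, -370.8]), array([74.9, 93.4]), np.float64(0.8)]
top stand [176. 201. 217. 239.] 0.86 [array([541.9, 188. ]), array([81. , 70.9]), np.float64(71.2)]
top stand [312. 166. 412. 254.] 0.53 [array([ 570.6, -210.1]), array([210.1, 162.4]), np.float64(71.4)]
top probe [183. 208. 200. 226.] 0.66 [array([540.8, 188. ]), array([33.9, 40.6]), np.float64(0.7)]
top probe [145. 217. 162. 240.] 0.65 [array([515. , 275.3]), array([33.8, 49.5]), np.float64(0.7)]
top paint_jar [205. 167. 229. 192.] 0.66 [array([637.3, 142.4]), array([57. , 49.9]), np.float64(45.7)]
top face 0.8 [362. 209.] [ 571. -225.   20.]
top stand 0.95 [200. 218.] [543. 192.   0.]
top probe 0.55 [192. 217.] [543. 197.  80.]
top probe 0.51 [156. 225.] [523. 285.  80.]
top probe 0.49 [189. 271.] [413. 203.  80.]
top paint_jar 0.96 [216. 182.] [639. 151.   0.]
side face 0.87 [293. 294.] [ 575. -227.   20.]
side stand 0.57 [267. 184.] [547. 198.   0.]
side probe 0.82 [257. 150.] [523. 266.  80.]
side probe 0.8 [263. 165.] [534. 187.  80.]
side probe 0.53 [228. 167.] [431. 188.  80.]
side paint_jar 0.92 [303. 194.] [652. 139.   0.]
```

>>> {"op": "step_arm", "data": {
  "travel": [
    [20,46,4],
    [20,46,4],
    [20,46,4],
    [20,46,4],
    [20,46,4],
    [20,46,4],
    [20,46,4],
    [20,46,4],
    [20,46,4],
    [20,46,4]
  ],
  "dr": [
    [0,0,0.091],
    [0,0,0.091],
    [0,0,0.091],
    [0,0,0.091],
    [0,0,0.091],
    [0,0,0.091],
    [0,0,0.091],
    [0,0,0.091],
    [0,0,0.091],
    [0,0,0.091]
  ],
  "hand": [1,1,1,1,1,1,1,1,1,1]
}}

```text
time: 2.55
ee_pos: [401.1, -130.5, 293.8]
tcp_rot: [3.14, 0.0, 1.24]
contact_force: [0.9, -0.4, 0.2]
width: 0.994
grip_force: 0.0
```

>>> {"op": "step_arm", "data": {
  "travel": [
    [20,46,4],
    [20,46,4],
    [20,46,4],
    [20,46,4],
    [20,46,4],
    [20,46,4],
    [20,46,0],
    [0,0,0]
  ],
  "dr": [
    [0,0,0],
    [0,0,0],
    [0,0,0],
    [0,0,0],
    [0,0,0],
    [0,0,0],
    [0,0,0],
    [0,0,0]
  ],
  "hand": [1,1,1,1,1,1,1,1]
}}

```text
time: 3.55
ee_pos: [541.3, 192.9, 317.1]
tcp_rot: [3.142, -0.001, 1.241]
contact_force: [-0.2, -0.2, 0.2]
width: 1.001
grip_force: 0.0
```

```bash
cat >> h.py <<'E'
from scipy.spatial.transform import Rotation as Ro
def wray(w,o,uv):
    K=np.array(w['K']);x=(uv[0]-K[0,2])/K[0,0];y=(uv[1]-K[1,2])/K[1,1];th=np.hypot(x,y)
    s=np.sin(th)/th if th>1e-9 else 1
    d=np.array([x*s,y*s,np.cos(th)])
    T=np.array(w['T_tool_cam']);R=Ro.from_euler('xyz',o['tcp_rot']).as_matrix()
    return R@T[:3,3]+o['ee_pos'],R@T[:3,:3]@d
def watz(w,o,uv,z):
    p,d=wray(w,o,uv);return p+d*(z-p[2])/d[2]
def wproj(w,o,X):
    T=np.array(w['T_tool_cam']);R=Ro.from_euler('xyz',o['tcp_rot']).as_matrix()
    p=R.T@(np.array(X)-o['ee_pos']);q=T[:3,:3].T@(p-T[:3,3]);r=np.hypot(*q[:2]);th=np.arctan2(r,q[2])
    K=np.array(w['K']);return np.array([K[0,2]+K[0,0]*th*q[0]/r,K[1,2]+K[1,1]*th*q[1]/r])
E
python3 - <<'E'
from h import *
o=env.get_obs();w=cam('wrist');save(w,'w1.png');print(o['time'],o['ee_pos'],o['tcp_rot'],o['joint_positions'],w['T_tool_cam'])
for l,z in(('stand',0),('probe',80)):
    for d in env.mark_of(l,'wrist'): print(l,round(d['conf'],2),np.round(d['position']),np.round(watz(w,o,d['position'],z),1))
E
```

```text
3.55 [541.32341949 192.94511742 317.094994  ] [ 3.14150834e+00 -9.45336021e-04  1.24074579e+00] [2.66248309e-01 1.58295343e-01 1.68687135e+00 7.63523094e-04
 1.29582539e+00 5.96091799e-01] [[ 5.11945098e-04 -9.58083399e-01 -2.86488985e-01  7.24367305e+01]
 [ 9.99999815e-01  3.96045069e-04  4.62498750e-04  4.01618899e-01]
 [-3.29649825e-04 -2.86489168e-01  9.58083424e-01 -1.21007747e+02]
 [ 0.00000000e+00  0.00000000e+00  0.00000000e+00  1.00000000e+00]]
stand 0.69 [273. 167.] [543.1 189.8   0. ]
probe 0.94 [227. 108.] [520.6 281.9  80. ]
probe 0.92 [276. 174.] [547.7 194.1  80. ]
probe 0.79 [175. 202.] [424.6 202.5  80. ]
```

View pics/w1.png

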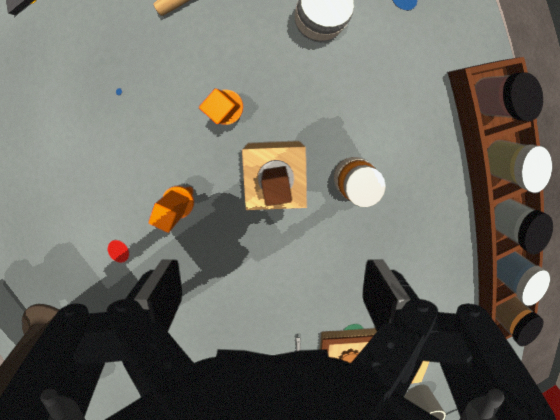

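The wrist view shows the dark grip at about (277,190) in the block (275,176), nearly aligned with the tool. The jar is at (362,184), clear of it. Next I'll measure the grip top and the block.

Run:
```python
from h import *
o=env.get_obs();w=cam('wrist');f=w['frame']
for l,z in(('probe',146),('stand',80)):
  for d in env.silhouettes(l,'wrist'):
    m=d['region'].astype(np.uint8);cn=max(cv2.findContours(m,0,2)[0],key=cv2.contourArea)[:,0]
    P=np.array([watz(w,o,p,z)[:2] for p in cn],np.float32);print(l,round(d['conf'],2),d['box'],[np.round(x,1) for x in cv2.minAreaRect(P)])
c=cv2.resize(f[135:220,235:320],(680,680),interpolation=cv2.INTER_CUBIC)
cv2.imwrite('pics/c1.png',cv2.convertScaleAbs(c[:,:,::-1],alpha=1.8)[:600])
```

```text
probe 0.76 [199.5, 86.8, 239.8, 118.6] [array([526.5, 280.6]), array([32. , 34.3]), np.float64(28.9)]
probe 0.71 [256.8, 156.7, 294.3, 201.2] [array([548. , 199.4]), array([41.3, 32.8]), np.float64(80.7)]
probe 0.7 [146.4, 182.3, 191.6, 228.9] [array([444.4, 208. ]), array([59.1, 31.6]), np.float64(21.9)]
probe 0.23 [412.4, 362.0, 429.7, 378.5] [array([ 650.7, -111.9]), array([37. , 13.5]), np.float64(70.2)]
stand 0.87 [243.2, 138.4, 307.5, 207.3] [array([544.9, 193.1]), array([76.4, 69.9]), np.float64(73.3)]
```

View pics/c1.png

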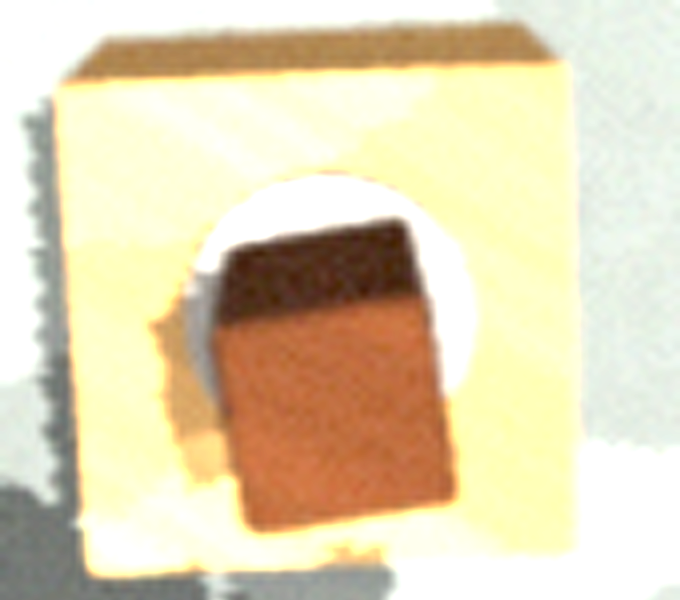

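Grip top corners in the crop are about (215,330), (422,296), (457,500) and (248,530). Block top corners are about (58,85), (570,60), (580,550) and (90,575). The grip is turned a little relative to the block.

Run:
```python
from h import *
o=env.get_obs();w=cam('wrist')
for cs,z in(([(215,330),(422,296),(457,500),(248,530)],146),([(58,85),(570,60),(580,550),(90,575)],80)):
    P=np.array([watz(w,o,(235+(x-.5)/8,135+(y-.5)/8),z)[:2] for x,y in cs])
    a=[np.degrees(np.arctan2(*(P[(i+1)%4]-P[i])[::-1])) for i in range(4)]
    print(P.mean(0),a,[np.linalg.norm(P[(i+1)%4]-P[i]) for i in range(4)],'mean edge mod90',np.mean(np.mod(a,90)))
# flange circle left/right/top extremes z=86
print([watz(w,o,(235+x/8,135+y/8),86)[:2] for x,y in((190,310),(478,310),(330,172))])
```

```text
[546.36170814 190.83794694] [np.float64(-9.64608414742679), np.float64(-98.92898958522858), np.float64(169.29667031129281), np.float64(79.57162790198824)] [np.float64(23.992450833709356), np.float64(24.5347647689651), np.float64(24.63247913656014), np.float64(24.080584751504883)] mean edge mod90 80.07330612015642
[545.2297952 189.1198327] [np.float64(-16.3153955375866), np.float64(-106.67378546063145), np.float64(163.85120543479348), np.float64(73.37430666687374)] [np.float64(70.74224223709516), np.float64(70.49196010953438), np.float64(70.68448475127535), np.float64(70.69714934469869)] mean edge mod90 73.5590827758623
[array([528.57971444, 197.78824642]), array([566.0893842, 184.7725064]), array([553.05069172, 209.58734349])]
```

>>> {"op": "step_arm", "data": {
  "travel": [
    [3,-1,-30],
    [2,-1,-40],
    [0,-0.5,-40],
    [0,0,-40],
    [0,0,-30],
    [0,0,-12],
    [0,0,0]
  ],
  "dr": [
    [0,0,0.08],
    [0,0,0.075],
    [0,0,0],
    [0,0,0],
    [0,0,0],
    [0,0,0],
    [0,0,0]
  ],
  "hand": [0.6,0.6,0.6,0.6,0.6,0.6,0.6]
}}

```text
time: 4.78
ee_pos: [545.3, 187.0, 125.0]
tcp_rot: [-3.141, 0.0, 1.391]
contact_force: [0.2, 0.4, -0.1]
width: 0.802
grip_force: 0.0
```

>>> {"op": "step_arm", "data": {
  "travel": [
    [0,0,0],
    [0,0,0],
    [0,0,0],
    [0,0,0],
    [0,0,0],
    [0,0,0]
  ],
  "dr": [
    [0,0,0],
    [0,0,0],
    [0,0,0],
    [0,0,0],
    [0,0,0],
    [0,0,0]
  ],
  "hand": [-1,-1,-1,-1,-1,-1],
  "force": 70
}}

```text
time: 5.52
ee_pos: [546.7, 187.9, 126.9]
tcp_rot: [3.139, -0.001, 1.392]
contact_force: [-0.7, 0.1, 6.2]
width: 0.298
grip_force: 69.5
```

Run:
```python
from h import *
o=env.get_obs();w=cam('wrist');save(w,'w2.png')
print({k:np.round(v,3) for k,v in o.items()})
```

```text
{'time': np.float64(5.525), 'joint_positions': array([0.256, 0.368, 1.837, 0.   , 0.933, 0.435]), 'qd': array([-0.001, -0.001,  0.001, -0.   ,  0.001,  0.   ]), 'effort': array([-1.2000e-02, -3.6541e+01, -2.1473e+01, -3.6000e-02, -3.1000e-01,
       -1.0000e-03]), 'ee_pos': array([546.709, 187.914, 126.913]), 'tcp_rot': array([ 3.139e+00, -1.000e-03,  1.392e+00]), 'contact_force': array([-0.734,  0.088,  6.157]), 'wrist_torque': array([ 0.01 ,  0.217, -0.005]), 'grip_force': np.float64(69.466), 'width': np.float64(0.298)}
```

View pics/w2.png

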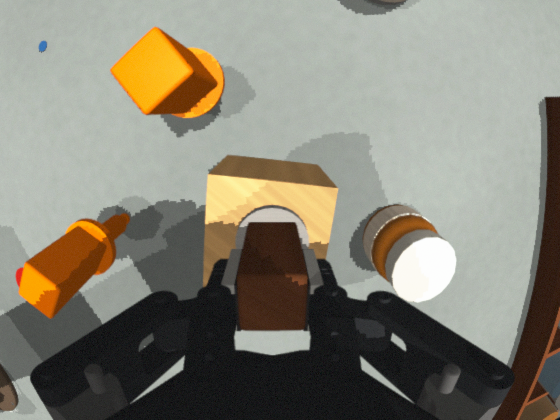

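The probe is held squarely on its grip (270,275), and the jar and look-alikes are clear of the gripper. Lifting now.

>>> {"op": "step_arm", "data": {
  "travel": [
    [0,0,10],
    [0,0,25],
    [0,0,30],
    [0,0,30],
    [0,0,15],
    [0,0,0],
    [0,0,0]
  ],
  "dr": [
    [0,0,0],
    [0,0,0],
    [0,0,0],
    [0,0,0],
    [0,0,0],
    [0,0,0],
    [0,0,0]
  ],
  "hand": [-1,-1,-1,-1,-1,-1,-1]
}}

```text
time: 6.45
ee_pos: [544.5, 187.3, 233.7]
tcp_rot: [-3.139, 0.001, 1.392]
contact_force: [0.1, 0.4, -1.8]
width: 0.297
grip_force: 68.9
```

>>> {"op": "step_arm", "data": {
  "travel": [
    [3,-50,0],
    [3,-50,0],
    [3,-50,0],
    [3,-50,0],
    [3,-50,0],
    [3,-50,0],
    [3,-50,0],
    [3,-40,0],
    [0,-20,0],
    [0,0,0]
  ],
  "dr": [
    [0,0,0],
    [0,0,0],
    [0,0,0],
    [0,0,0],
    [0,0,0],
    [0,0,0],
    [0,0,0],
    [0,0,0],
    [0,0,0],
    [0,0,0]
  ],
  "hand": [-1,-1,-1,-1,-1,-1,-1,-1,-1,-1]
}}

```text
time: 7.7
ee_pos: [568.8, -223.0, 233.9]
tcp_rot: [-3.139, -0.001, 1.39]
contact_force: [0.6, 0.6, -2.5]
width: 0.298
grip_force: 69.0
```

Run:
```python
from h import *
o=env.get_obs();w=cam('wrist');save(w,'w3.png')
print({k:np.round(v,3) for k,v in o.items()})
for d in env.mark_of('face','wrist'): print('face',d,watz(w,o,d['position'],20))
for d in env.mark_of('tip','wrist'): print('tip',d)
print('pred tip',wproj(w,o,o['ee_pos']-[0,0,110]))
f=w['frame'];cv2.imwrite('pics/c3.png',cv2.resize(f,(800,600),interpolation=cv2.INTER_CUBIC)[:,:,::-1])
```

```text
{'time': np.float64(7.7), 'joint_positions': array([-4.450e-01,  3.010e-01,  1.684e+00,  1.000e-03,  1.159e+00,
       -2.640e-01]), 'qd': array([ 0.039, -0.018,  0.018,  0.022,  0.011,  0.007]), 'effort': array([ -1.142, -41.644, -28.442,  -0.181,  -0.077,  -0.048]), 'ee_pos': array([ 568.848, -222.95 ,  233.896]), 'tcp_rot': array([-3.139e+00, -1.000e-03,  1.390e+00]), 'contact_force': array([ 0.6  ,  0.584, -2.549]), 'wrist_torque': array([-0.045, -0.02 ,  0.02 ]), 'grip_force': np.float64(68.954), 'width': np.float64(0.298)}
face {'position': [280.8, 185.6], 'conf': 0.72} [ 577.24483534 -229.12284671   20.        ]
face {'position': [175.6, 159.2], 'conf': 0.63} [ 472.10546229 -179.82289813   20.        ]
pred tip [271.6509335  210.82664603]
```

View pics/c3.png

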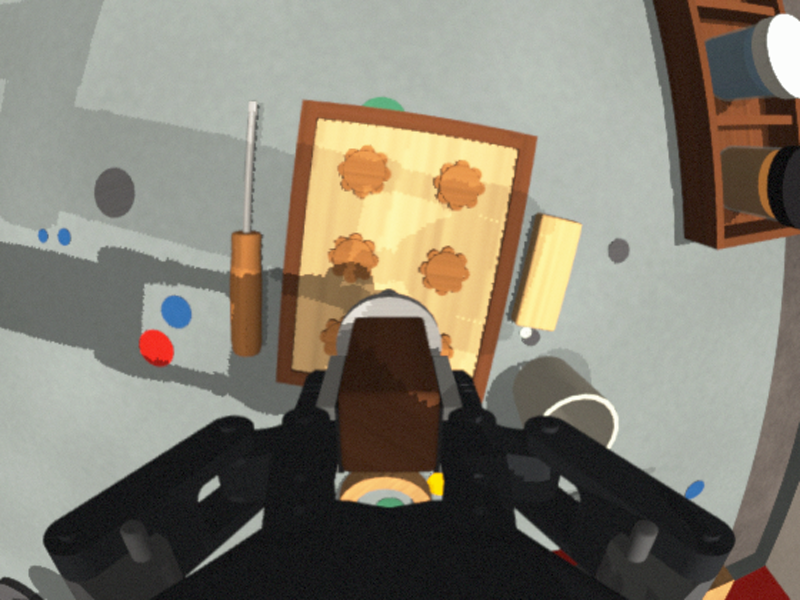

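Four rosettes show at (363,171), (459,185), (353,255) and (444,270) in the 800-wide picture. The panel's far corners are at (304,100) and (537,137). I'll fit the panel pose from these.

Run:
```python
from h import *
o=env.get_obs();w=cam('wrist');print(o['ee_pos'])
# image up = +y, image right = +x
L=[((363,171),(-34,64),26),((459,185),(34,64),26),((353,255),(-34,0),26),((444,270),(34,0),26),((304,100),(-85,110),24),((537,137),(85,110),24)]
A=np.array([watz(w,o,(p[0]*.7-.15,p[1]*.7-.15),z)[:2] for p,_,z in L]);B=np.array([b for _,b,_ in L],float)
a=A-A.mean(0);b=B-B.mean(0);th=np.arctan2((b[:,0]*a[:,1]-b[:,1]*a[:,0]).sum(),(b*a).sum())
R=np.array([[np.cos(th),-np.sin(th)],[np.sin(th),np.cos(th)]]);C=A.mean(0)-R@B.mean(0)
print(th,C,np.round(A-(B@R.T+C),1),np.sqrt((a**2).sum()/(b**2).sum()))
for x in(-34,34):
  for y in(64,0,-64): print(x,y,np.round(R@[x,y]+C,1))
```

```text
[ 569.27534209 -220.8319368   234.61689583]
-0.32610057708014695 [ 575.9789119  -224.65403445] [[-1.1 -0.6]
 [-0.3 -0.1]
 [ 1.   1.8]
 [-0.   0.9]
 [ 0.5 -1.6]
 [-0.1 -0.6]] 0.9888713259308641
-34 64 [ 564.3 -153.1]
-34 0 [ 543.8 -213.8]
-34 -64 [ 523.3 -274.4]
34 64 [ 628.7 -174.9]
34 0 [ 608.2 -235.5]
34 -64 [ 587.7 -296.2]
```

>>> {"op": "step_arm", "data": {
  "travel": [
    [-12,2,-30],
    [-13,2.5,-40],
    [0,0,-12],
    [0,0,-8],
    [0,0,-4],
    [0,0,-3],
    [0,0,0],
    [0,0,0]
  ],
  "dr": [
    [0,0,0],
    [0,0,0],
    [0,0,0],
    [0,0,0],
    [0,0,0],
    [0,0,0],
    [0,0,0],
    [0,0,0]
  ],
  "hand": [-1,-1,-1,-1,-1,-1,-1,-1]
}}

```text
time: 8.9
ee_pos: [545.0, -218.2, 138.8]
tcp_rot: [3.141, 0.0, 1.392]
contact_force: [0.2, -0.1, -1.5]
width: 0.298
grip_force: 69.1
```

>>> {"op": "step_arm", "data": {
  "travel": [
    [0,0,-2],
    [0,0,0],
    [0,0,0]
  ],
  "dr": [
    [0,0,0],
    [0,0,0],
    [0,0,0]
  ],
  "hand": [-1,-1,-1]
}}

```text
time: 9.28
ee_pos: [544.6, -217.9, 136.2]
tcp_rot: [-3.142, -0.0, 1.392]
contact_force: [0.2, 0.5, -2.8]
width: 0.298
grip_force: 69.1
```

>>> {"op": "step_arm", "data": {
  "travel": [
    [0,0,-1.5],
    [0,0,0],
    [0,0,0]
  ],
  "dr": [
    [0,0,0],
    [0,0,0],
    [0,0,0]
  ],
  "hand": [-1,-1,-1]
}}

```text
time: 9.65
ee_pos: [544.8, -218.0, 135.1]
tcp_rot: [3.141, 0.0, 1.392]
contact_force: [-0.5, 0.5, 0.2]
width: 0.293
grip_force: 69.5
```

>>> {"op": "step_arm", "data": {
  "travel": [
    [0,0,-1.5],
    [0,0,0],
    [0,0,0]
  ],
  "dr": [
    [0,0,0],
    [0,0,0],
    [0,0,0]
  ],
  "hand": [-1,-1,-1]
}}

```text
time: 10.02
ee_pos: [544.8, -218.0, 133.6]
tcp_rot: [3.141, 0.0, 1.392]
contact_force: [-0.6, -0.1, 1.3]
width: 0.295
grip_force: 69.7
```

Contact came at TCP z of about 136 (tip at 26), so this one is glued. I'll touch the others at about the same depth.

>>> {"op": "step_arm", "data": {
  "travel": [
    [0,0,20],
    [10,30,0],
    [10.5,31,0],
    [0,0,0],
    [0,0,-10],
    [0,0,-4],
    [0,0,-3],
    [0,0,-2],
    [0,0,0],
    [0,0,0]
  ],
  "dr": [
    [0,0,0],
    [0,0,0],
    [0,0,0],
    [0,0,0],
    [0,0,0],
    [0,0,0],
    [0,0,0],
    [0,0,0],
    [0,0,0],
    [0,0,0]
  ],
  "hand": [-1,-1,-1,-1,-1,-1,-1,-1,-1,-1]
}}

```text
time: 11.28
ee_pos: [564.8, -157.4, 135.0]
tcp_rot: [-3.141, 0.0, 1.392]
contact_force: [-2.4, -0.1, 4.5]
width: 0.296
grip_force: 70.4
```

>>> {"op": "step_arm", "data": {
  "travel": [
    [0,0,2.5],
    [0,0,0],
    [0,0,0]
  ],
  "dr": [
    [0,0,0],
    [0,0,0],
    [0,0,0]
  ],
  "hand": [-1,-1,-1]
}}

```text
time: 11.65
ee_pos: [565.1, -157.2, 136.9]
tcp_rot: [3.141, 0.0, 1.392]
contact_force: [-3.3, -0.4, 2.6]
width: 0.3
grip_force: 70.1
```

>>> {"op": "step_arm", "data": {
  "travel": [
    [0,0,-2.5],
    [0,0,0],
    [0,0,0]
  ],
  "dr": [
    [0,0,0],
    [0,0,0],
    [0,0,0]
  ],
  "hand": [-1,-1,-1]
}}

```text
time: 12.02
ee_pos: [565.3, -157.2, 134.6]
tcp_rot: [3.141, 0.0, 1.392]
contact_force: [-3.6, -1.3, 5.3]
width: 0.296
grip_force: 70.5
```

>>> {"op": "step_arm", "data": {
  "travel": [
    [0,0,10],
    [-0.5,1.5,0],
    [0,0,0],
    [0,0,0],
    [0,0,-5],
    [0,0,-3],
    [0,0,-2],
    [0,0,0],
    [0,0,0]
  ],
  "dr": [
    [0,0,0],
    [0,0,0],
    [0,0,0],
    [0,0,0],
    [0,0,0],
    [0,0,0],
    [0,0,0],
    [0,0,0],
    [0,0,0]
  ],
  "hand": [-1,-1,-1,-1,-1,-1,-1,-1,-1]
}}

```text
time: 13.15
ee_pos: [565.0, -155.5, 135.1]
tcp_rot: [3.141, -0.0, 1.392]
contact_force: [-0.9, 0.3, 5.8]
width: 0.293
grip_force: 70.4
```

Run:
```python
from h import *
c=cam('side');o=env.get_obs()
print(o['contact_force'],o['ee_pos'],o['wrist_torque'])
T=o['ee_pos']+[0,2.4,-106]
u=proj(c,T);print(u)
x,y=np.round(u).astype(int)
cr=c['frame'][y-60:y+45,x-70:x+70]
cv2.imwrite('pics/s4.png',cv2.resize(cr,(800,600),interpolation=cv2.INTER_CUBIC)[:,:,::-1])
```

```text
[-1.28705579  0.7692871   4.93985265] [ 564.98919491 -155.5349965   135.15156339] [0.16798178 0.28853903 0.01284072]
[285.17746396 266.43775663]
```

View pics/s4.png

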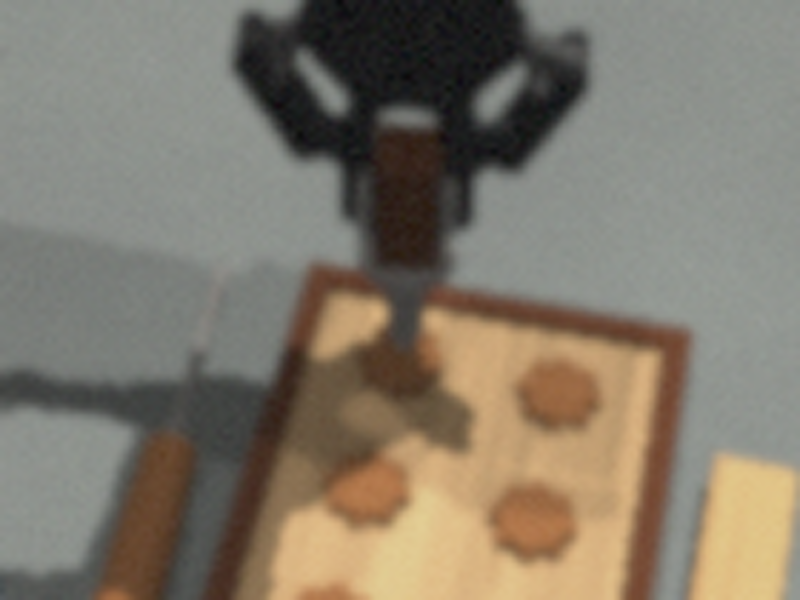

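The side view shows the tip (405,345 in the crop) squarely on the corner rosette. Its top is about 4 mm above the glued one I touched, so it is the proud one. Pressing slowly.

>>> {"op": "step_arm", "data": {
  "travel": [
    [0,0,-1],
    [0,0,-1],
    [0,0,-1],
    [0,0,-1],
    [0,0,-1],
    [0,0,-1],
    [0,0,0]
  ],
  "dr": [
    [0,0,0],
    [0,0,0],
    [0,0,0],
    [0,0,0],
    [0,0,0],
    [0,0,0],
    [0,0,0]
  ],
  "hand": [-1,-1,-1,-1,-1,-1,-1]
}}

```text
time: 14.08
ee_pos: [565.1, -155.6, 130.3]
tcp_rot: [3.141, 0.0, 1.392]
contact_force: [-2.1, 1.5, 11.5]
width: 0.294
grip_force: 71.1
```

>>> {"op": "step_arm", "data": {
  "travel": [
    [0,0,-1],
    [0,0,-1],
    [0,0,0]
  ],
  "dr": [
    [0,0,0],
    [0,0,0],
    [0,0,0]
  ],
  "hand": [-1,-1,-1]
}}

```text
time: 14.45
ee_pos: [565.2, -155.6, 128.6]
tcp_rot: [3.141, 0.0, 1.392]
contact_force: [-3.9, 1.5, 11.4]
width: 0.294
grip_force: 71.2
```

>>> {"op": "step_arm", "data": {
  "travel": [
    [0,0,-1],
    [0,0,-1],
    [0,0,0]
  ],
  "dr": [
    [0,0,0],
    [0,0,0],
    [0,0,0]
  ],
  "hand": [-1,-1,-1]
}}

```text
time: 14.82
ee_pos: [565.2, -155.6, 126.7]
tcp_rot: [3.141, 0.0, 1.392]
contact_force: [-2.4, 1.2, 11.1]
width: 0.293
grip_force: 71.2
```

>>> {"op": "step_arm", "data": {
  "travel": [
    [0,0,-1],
    [0,0,-1],
    [0,0,0],
    [0,0,0]
  ],
  "dr": [
    [0,0,0],
    [0,0,0],
    [0,0,0],
    [0,0,0]
  ],
  "hand": [-1,-1,-1,-1]
}}

```text
time: 15.32
ee_pos: [565.2, -155.6, 124.8]
tcp_rot: [3.141, 0.0, 1.392]
contact_force: [-3.6, 2.0, 14.5]
width: 0.294
grip_force: 71.2
```

>>> {"op": "step_arm", "data": {
  "travel": [
    [0,0,-1],
    [0,0,-1],
    [0,0,0],
    [0,0,0]
  ],
  "dr": [
    [0,0,0],
    [0,0,0],
    [0,0,0],
    [0,0,0]
  ],
  "hand": [-1,-1,-1,-1]
}}

```text
time: 15.82
ee_pos: [565.3, -155.6, 123.2]
tcp_rot: [3.141, 0.0, 1.392]
contact_force: [-3.5, 1.3, 15.0]
width: 0.292
grip_force: 71.5
```

>>> {"op": "step_arm", "data": {
  "travel": [
    [0,0,-1],
    [0,0,0],
    [0,0,0]
  ],
  "dr": [
    [0,0,0],
    [0,0,0],
    [0,0,0]
  ],
  "hand": [-1,-1,-1]
}}

```text
time: 16.2
ee_pos: [565.3, -155.6, 122.4]
tcp_rot: [3.141, 0.0, 1.392]
contact_force: [-3.8, 1.1, 15.3]
width: 0.292
grip_force: 71.5
```

>>> {"op": "step_arm", "data": {
  "travel": [
    [0,0,4],
    [0,0,5],
    [0,0,1],
    [0,0,0],
    [0,0,0]
  ],
  "dr": [
    [0,0,0],
    [0,0,0],
    [0,0,0],
    [0,0,0],
    [0,0,0]
  ],
  "hand": [-1,-1,-1,-1,-1]
}}

```text
time: 16.82
ee_pos: [565.1, -155.6, 130.5]
tcp_rot: [3.141, 0.0, 1.392]
contact_force: [-1.5, 0.6, 6.2]
width: 0.296
grip_force: 70.6
```

>>> {"op": "step_arm", "data": {
  "travel": [
    [0,0,4],
    [0,0,0],
    [0,0,0]
  ],
  "dr": [
    [0,0,0],
    [0,0,0],
    [0,0,0]
  ],
  "hand": [-1,-1,-1]
}}

```text
time: 17.2
ee_pos: [565.0, -155.5, 133.4]
tcp_rot: [3.14, 0.0, 1.392]
contact_force: [-0.3, 1.0, 3.2]
width: 0.296
grip_force: 70.1
```

The rosette is home: the force held at about 13.5 N while it slid, then rose at the stop, and the lighter readings put its top at about 27 mm. Returning to the block.

>>> {"op": "step_arm", "data": {
  "travel": [
    [0,0,10],
    [0,0,40],
    [0,0,40],
    [0,0,12],
    [-3,48,0],
    [-3,50,0],
    [-3,50,0],
    [-3,50,0],
    [-3,50,0],
    [-2,50,0]
  ],
  "dr": [
    [0,0,0],
    [0,0,0],
    [0,0,0],
    [0,0,0],
    [0,0,0],
    [0,0,0],
    [0,0,0],
    [0,0,0],
    [0,0,0],
    [0,0,0]
  ],
  "hand": [-1,-1,-1,-1,-1,-1,-1,-1,-1,-1]
}}

```text
time: 18.45
ee_pos: [546.0, 143.8, 233.2]
tcp_rot: [-3.138, 0.001, 1.392]
contact_force: [1.4, -0.4, -2.1]
width: 0.296
grip_force: 69.5
```

>>> {"op": "step_arm", "data": {
  "travel": [
    [-2,34,0],
    [-0.5,10,0],
    [0,0,0],
    [0,0,0],
    [0,0,0]
  ],
  "dr": [
    [0,0,0],
    [0,0,0],
    [0,0,0],
    [0,0,0],
    [0,0,0]
  ],
  "hand": [-1,-1,-1,-1,-1]
}}

```text
time: 19.08
ee_pos: [545.2, 185.3, 235.1]
tcp_rot: [-3.141, 0.0, 1.39]
contact_force: [-0.3, 0.0, -2.7]
width: 0.299
grip_force: 69.5
```

Run:
```python
from h import *
o=env.get_obs();print(o['ee_pos'],o['contact_force']);w=cam('wrist');save(w,'w5.png')
```

```text
[545.23071718 185.28534602 235.12192214] [-0.27554647  0.01239592 -2.66921915]
```

View pics/w5.png

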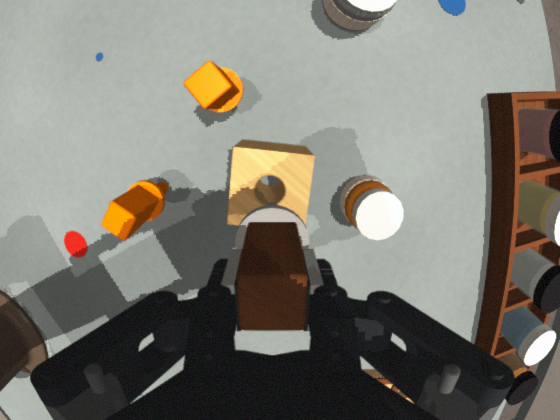

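The hole shows at about (271,188) with the probe held above it. I'll compute its position.

Run:
```python
from h import *
o=env.get_obs();w=cam('wrist')
print(o['ee_pos'],watz(w,o,(270.5,188),80))
P=np.array([watz(w,o,p,80)[:2] for p in((232,148),(314,156),(309,231),(227,224))]);print(P.mean(0),P)
# flange top far rim (274,206): held flange z ~ tcp-41
print(watz(w,o,(273,206),o['ee_pos'][2]-40.9))
```

```text
[545.28753306 185.41037145 235.22283098] [545.69052506 191.95358834  80.        ]
[545.25876535 189.50662936] [[519.68758477 232.57846445]
 [587.53804904 213.20127084]
 [573.01449551 146.10896631]
 [500.79493207 166.13781583]]
[550.59910509 209.02143154 194.32283098]
```

>>> {"op": "step_arm", "data": {
  "travel": [
    [-0.5,1.5,-10],
    [0,0,-25],
    [0,0,-15],
    [0,0,-15],
    [0,0,-15],
    [0,0,-12],
    [0,0,-5],
    [0,0,0]
  ],
  "dr": [
    [0,0,0],
    [0,0,0],
    [0,0,0],
    [0,0,0],
    [0,0,0],
    [0,0,0],
    [0,0,0],
    [0,0,0]
  ],
  "hand": [-1,-1,-1,-1,-1,-1,-1,-1]
}}

```text
time: 20.18
ee_pos: [544.5, 188.1, 138.0]
tcp_rot: [-3.141, 0.0, 1.392]
contact_force: [-0.7, 0.1, -2.9]
width: 0.293
grip_force: 69.5
```

>>> {"op": "step_arm", "data": {
  "travel": [
    [0,0,-5],
    [0,0,-3],
    [0,0,-1.5],
    [0,0,0],
    [0,0,0]
  ],
  "dr": [
    [0,0,0],
    [0,0,0],
    [0,0,0],
    [0,0,0],
    [0,0,0]
  ],
  "hand": [-1,-1,-1,-1,-1]
}}

```text
time: 20.8
ee_pos: [544.7, 188.1, 128.9]
tcp_rot: [3.141, -0.0, 1.392]
contact_force: [0.3, -0.4, -2.7]
width: 0.299
grip_force: 69.5
```

Free in the hole. Lower the last 2 mm to the flange seat.

>>> {"op": "step_arm", "data": {
  "travel": [
    [0,0,-1.5],
    [0,0,-0.7],
    [0,0,0],
    [0,0,0]
  ],
  "dr": [
    [0,0,0],
    [0,0,0],
    [0,0,0],
    [0,0,0]
  ],
  "hand": [-1,-1,-1,-1]
}}

```text
time: 21.3
ee_pos: [544.7, 188.1, 126.9]
tcp_rot: [3.141, -0.0, 1.392]
contact_force: [-1.0, 1.0, 1.8]
width: 0.294
grip_force: 69.9
```

>>> {"op": "step_arm", "data": {
  "travel": [
    [0,0,0],
    [0,0,0],
    [0,0,0],
    [0,0,0],
    [0,0,0]
  ],
  "dr": [
    [0,0,0],
    [0,0,0],
    [0,0,0],
    [0,0,0],
    [0,0,0]
  ],
  "hand": [0.4,0.6,0.6,0.6,0.6]
}}

```text
time: 21.92
ee_pos: [544.6, 188.1, 126.6]
tcp_rot: [-3.142, -0.0, 1.392]
contact_force: [0.2, 0.1, -0.3]
width: 0.801
grip_force: 0.0
```

>>> {"op": "step_arm", "data": {
  "travel": [
    [0,0,15],
    [0,0,35],
    [0,0,40],
    [0,0,40],
    [0,0,40],
    [0,0,20],
    [0,0,0],
    [0,0,0]
  ],
  "dr": [
    [0,0,0],
    [0,0,0],
    [0,0,0],
    [0,0,0],
    [0,0,0],
    [0,0,0],
    [0,0,0],
    [0,0,0]
  ],
  "hand": [0.6,0.6,0.6,0.6,0.6,0.6,0.6,0.6]
}}

```text
time: 22.92
ee_pos: [544.0, 187.9, 315.9]
tcp_rot: [-3.14, 0.001, 1.392]
contact_force: [0.4, 0.3, -0.8]
width: 0.802
grip_force: 0.0
```

Run:
```python
from h import *
w=cam('wrist');s=cam('side')
a=cv2.resize(w['frame'][100:260,190:420],(575,400));b=cv2.resize(s['frame'][110:210,200:340],(560,400))
cv2.imwrite('pics/w6.png',cv2.resize(np.hstack([a,b]),(800,282))[:,:,::-1])
```

```text
(no output)
```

View pics/w6.png

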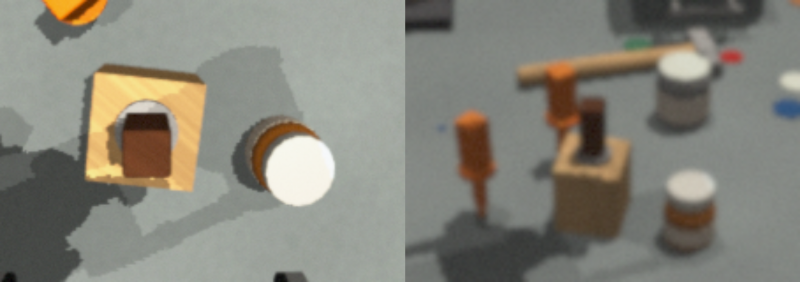

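The probe stands upright and seated in its block (wrist crop at about (147,140)). The jar and look-alikes have not moved.

```bash
python3 -c "
from bench import env
print(env.close_job())"
```

```text
the job is handed in; nothing more can be done
None
```

I handed the job in at about 23 s: the proud rosette (panel x = -34, y = +64) is pressed home, and the probe is back upright in its block. I touched only one other rosette, the glued one at (-34, 0), because the height difference was already clear, and nothing else on the bench was touched.

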